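# Zero the burrs of a tea mill and lock the setting

## Robot

A 7-joint arm with a two-finger parallel gripper is mounted at the origin on the work surface. World frame = base frame: x ahead of the robot, y to its left, z up, the work surface at z = 0. Lengths are in m, angles in rad, forces in N, time in s.
With the tool pointing down it reaches from about 0.4 to 0.875 m from the base axis. Payload 19.3 kg.
Tool frame: the origin (TCP) lies at the very end of the fingers, on their centre line; the grasp point (between the pads) lies 19 mm behind it; z points along the fingers, y is the line along which they close (so a half turn about z gives the same grasp; the last joint's range is limited). The gripper opens to 85 mm and grips with 20 to 120 N. Pads are 22 mm wide; open, the fingers measure 114 mm over their backs; the gripper's body (76 mm by 85 mm) begins 54 mm behind the grasp point. The pads swing forward as they close: fully open they stand 13 mm farther back than shut.
Start: joints at [1.21, 0.521, -0.036, 1.599, 0.021, 1.021, -0.113], TCP at [0.179, -0.599, 0.208] pointing down, gripper open.
Joint ranges: [-2.91, 2.91], [-0.3, 2.13], [-1.5, 1.42], [0.17, 2.43], [-1.26, 4.41], [0.16, 1.93], [-2.52, 2.52]. Speed limits (rad/s): [1.89, 1.89, 2.39, 2.39, 3.01, 3.01, 3.01].

## Interface

Orientations are given as a unit quaternion [w, x, y, z].
In Python, from workcell import sensors, get_image, env gives the robot as it stands. The module is installed in compiled form; this text tells all that it offers.
- The arm moves only by the tool arm_command, never from a script. Its argument "plan" is a list that holds one entry, the list of rows, each a list of 4 numbers: the shift along the world's x, y, z in cm, then the turn about the world's z in rad. A call has 1 to 5 rows; each row shifts and turns the commanded pose from where the row before left it; what a row does not reach is not made up. A row lasts 1/10 s, in which the tool goes at most 50 mm and 8.59 degrees, less where a joint would pass 70% of its speed; a pose out of reach is approached as far as the arm can. A call with a gripper value outside its range is refused whole. "claw" is the opening, from -1 (shut) to 1 (fully open), set as the call begins (left out, the last holds). The fingers move at their own pace and stop on an object; the grip force is fixed at half the most. Time passes only in rows, so rows that do not move let the fingers close. It gives the time, the measured TCP pose, the force, the opening and the grip force at its end, in the units of the state.
- sensors.state(): the state, without advancing time (a new reading comes with each control period).
- get_image(name): name is "scene" or "top" or "wrist"; returns a dict with "image" (420x560x3 uint8, blue, green, red), "mtx" (3x3 intrinsics, pixels), "rvec" (rotation vector, rad) and "tvec" (3), from world to camera coordinates, as OpenCV has them. Camera axes: x right, y down, z forward; pixel columns grow to the right and rows downward; lengths in m; the calibration is good to about 2 mm. A picture is of the moment at which its call begins. There is no depth.
- env.finish_job(): hands the job in; it is judged then, once.
The state is a dict: "t": time; "qpos": joint angles; "joint_vel": joint speeds; "effort": joint torques, N m; "ee_pos": TCP position; "ee_rot": TCP orientation; "force": force on the tool from outside, world axes, zero at the start; "torque": the same for the moment, N m; "finger_gap": finger opening in m; "finger_force": force on a finger pad.
Only numpy, scipy, OpenCV 4.12 (cv2) and the standard library are available. Lean on these libraries where they do the work, as an engineer would, in place of code of your own. Each camera call takes 0.05 s, during which the arm holds its last target. There are 200 camera calls.

## Task

Set the grind on the tea mill whose hopper is off: turn its wing screw clockwise until you feel it bottom, firmly but without forcing it, then back it off a quarter turn. Then press the lock pin beside it gently all the way down, let go, and leave the other mill and everything else as it stands.

Things in the scene. Friction and masses are not known exactly. Their poses are not given: they have to be found in the camera images.
- mill: the tea mill to be set: brushed steel box 140 x 220 mm (x by y), 110 mm high, on a 150 x 230 mm black foot, fixed to the counter, hopper off. Origin: centre of its underside, z up, black catch drawer on its -x side. On its flat top stand only the wing screw, axis vertical at (0, -30 mm), and the lock pin, axis vertical at (0, +65 mm)
- wing (a point): grip point of the wing screw: on its axis, 148 mm above the counter; turns with the screw, never rises, stays where left. The wing is an upright steel bar 50 mm long (point x), 14 mm thick (point y), from 128 to 162 mm above the counter, on a disc of radius 24 mm with its top at 128 mm, over a fixed collar of radius 34 mm up to 120 mm
- burr_gap (a joint): gap between the burrs inside the mill, m, driven by the wing screw at 0.5 mm a turn (clockwise from above closes it): 0 where the screw bottoms, 0.000125 a quarter turn back; the reading's noise is far coarser than that, so the bottom must be felt. It starts 0.32 to 0.48 turn from the bottom, at any angle of the wing
- burr_squeeze (a joint): elastic give of the burr carrier under the screw's torque, m, 0.00025 per N m, again below the reading's noise. Turning the screw either way takes a steady 0.08 N m. Once bottomed, the torque climbs by 2 N m for each further rad of the wing and springs back when let go: at 0.2 to 0.4 N m it is bottomed firmly, above 0.6 N m it is forced
- pin_top (a point): centre of the flat top of the lock pin: an upright steel pin 20 mm in diameter, 130 mm above the counter when up, in a low fixed bush of radius 16 mm that reaches 114 mm; 95 mm from the wing screw's axis
- lock_pin (a joint): how far the lock pin is pressed down, m: 0 up (start), 0.010 fully down, when its top stands 6 mm above the bush. It slides with 4 N of friction, ends on a rubber washer that gives 1 mm per 4 N, and stays where it is left
- mill_full: the other mill, the same steel box fixed to the counter but with a glass hopper and black lid on it, 224 mm high in all; origin at the centre of its underside. To be left alone
- hopper: loose bystander: open glass funnel, 110 mm across, 85 mm high; origin at the centre of its underside
- cup0: loose bystander: glass cup, 68 mm across, 62 mm high; origin at the centre of its underside
- cup1: loose bystander: glass cup like cup0
- jar0: loose bystander: tea jar with black lid, 72 mm across, 120 mm high; origin at the centre of its underside
- jar1: loose bystander: tea jar like jar0
- brush: loose bystander: cleaning brush 160 mm long lying in front of the mill to be set, under 40 mm high; its x along its length

How it is judged:
On the way, in this order (a step that is already met when the one before it is completed fails the run):
1. the wing screw is turned in until it bottoms firmly (value of joint burr_gap below 9.5e-06 m and value of joint burr_squeeze above 3.75e-05 m), for 0.1 s.
2. the wing screw is backed off a quarter turn from the bottom (value of joint burr_gap between 9.71e-05 and 0.0001529 m), for 0.4 s.
3. the lock pin is pressed down, the screw still backed off a quarter turn (all of step 2 and value of joint lock_pin above 0.008 m), for 0.1 s.
At the end, for the whole second after the job is handed in: the wing screw rests a quarter turn (90 degrees, give or take 20) back from where it just bottoms, and the lock pin is down at least 8 of its 10 mm (all of step 3); the robot touches nothing.
It fails at once if the wing screw is forced with more than 0.6 N m (value of joint burr_squeeze above 0.00015 m).
It fails at once if the lock pin is pushed with more than 40 N (contact force between lock_pin and anything else above 40 N).
It fails at once if the other mill is touched (contact force between any of the arm, the fingers and mill_full above 2 N).
It fails at once if a bystander is moved more than 30 mm (distance of any of hopper, cup0, cup1, jar0, jar1, brush from where it was at the start of the episode above 0.03 m).
It also fails if it takes over 69 s, if anything falls off the work surface, if the arm or the gripper's body presses on something with over 40 N, if the wrist force passes 120 N, or if a joint passes its speed limit or range.

## Working session

There is one attempt and no reset: what is moved stays moved. The work goes in short steps, Python scripts to look and compute and a tool call to move; the robot and the scene stay as the last step left them, time stands still between calls to the robot, and variables do not carry over. Pictures are saved under pics/ and viewed, at most 10 in all, crops included, and the job is handed in when it is done.

Besides the shell and the picture viewer there is one more tool, called after "Call:" in YAML: its name, and indented under it one key for each argument. arm_command: Moves the arm, as the interface text tells. Its arguments: {"type":"object","properties":{"plan":{"type":"array","items":{"type":"array","items":{"type":"array","items":{"type":"number"}}}},"claw":{"type":"number"}},"required":["plan"]}

```bash
mkdir -p pics
cat > h.py <<'E'
import numpy as np, cv2, pickle
from workcell import sensors, get_image, env
def snap(n,tag):
    d=get_image(n); pickle.dump(d,open(f'pics/{tag}.pkl','wb')); cv2.imwrite(f'pics/{tag}.png',d['image']); return d
def ld(tag): return pickle.load(open(f'pics/{tag}.pkl','rb'))
def proj(d,P): return cv2.projectPoints(np.array(P,float).reshape(-1,3),np.array(d['rvec'],float),np.array(d['tvec'],float),np.array(d['mtx'],float),None)[0].reshape(-1,2)
def ray(d,uv):
    R=cv2.Rodrigues(np.array(d['rvec'],float))[0]; t=np.array(d['tvec'],float).ravel()
    v=R.T@np.linalg.inv(d['mtx'])@np.array([uv[0],uv[1],1.]); return -R.T@t, v/np.linalg.norm(v)
def atz(d,uv,z):
    c,v=ray(d,uv); return c+v*(z-c[2])/v[2]
def tri(obs):
    A=np.zeros((3,3));b=np.zeros(3)
    for d,uv in obs:
        c,v=ray(d,uv);M=np.eye(3)-np.outer(v,v);A+=M;b+=M@c
    return np.linalg.solve(A,b)
E
python3 - <<'E'
from h import *
a=snap('scene','s0');b=snap('top','t0')
for d in(a,b): print(ray(d,(280,210)))
print(sensors.state())
E
```

```text
(array([ 0.93892058, -0.49603939,  0.68150431]), array([-0.45677898,  0.57495161, -0.67881044]))
(array([ 0.4874238 , -0.01409343,  1.07093776]), array([ 0.08883066,  0.01765412, -0.99589028]))
{'t': 0.1, 'qpos': array([ 1.20978729,  0.52192434, -0.0363301 ,  1.59988433,  0.02116109,
        1.02107074, -0.11282337]), 'joint_vel': array([ 4.02936215e-04, -2.39300101e-03, -5.83722802e-05, -1.98154109e-03,
        2.69242312e-04, -1.97109305e-03,  2.03071074e-04]), 'effort': array([ 2.84227783e-03, -9.28500223e+01,  1.98349446e+00, -3.70542920e+01,
        1.80180429e-02,  5.27953598e-03,  7.11900555e-06]), 'ee_pos': array([ 0.17910767, -0.59849601,  0.20712586]), 'ee_rot': array([-4.45227004e-04,  9.89451156e-01,  1.44866165e-01, -7.81215959e-05]), 'force': array([ 1.05982061,  0.22132568, -0.00122879]), 'torque': array([-0.02536946,  0.01703438,  0.01597622]), 'finger_force': 0.0, 'finger_gap': 0.08545063565644713}
```

View pics/s0.png

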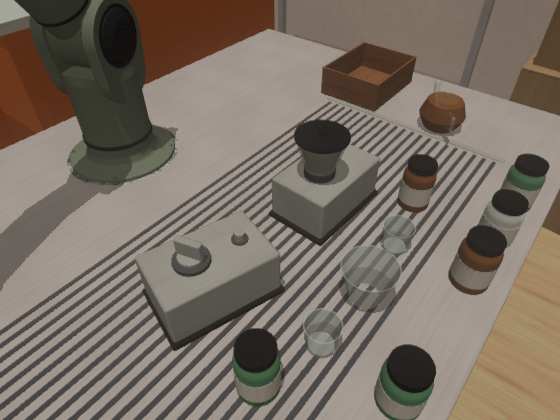

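View pics/t0.png

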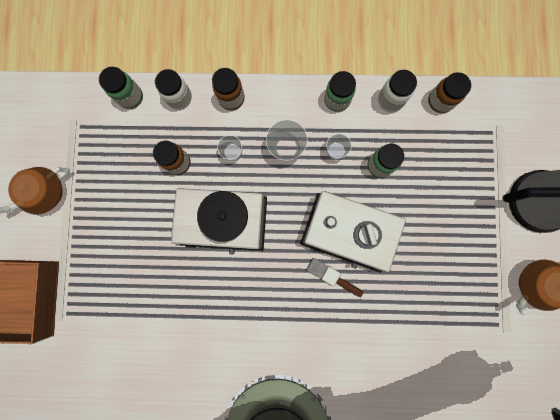

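The scene view shows the open mill, with its wing near (188,247) and pin near (239,236). In the top view the wing is near (368,235) and the pin near (330,222). The full mill is at (220,218) and the brush at (335,277). I'll enlarge both.

Run:
```python
from h import *
a=ld('s0')['image'][210:290,130:290];b=ld('t0')['image'][185:275,295:410]
A=cv2.resize(a,(800,400),interpolation=cv2.INTER_CUBIC);cv2.imwrite('pics/sc.png',A)
B=cv2.resize(b,None,fx=6,fy=6,interpolation=cv2.INTER_CUBIC);cv2.imwrite('pics/tc.png',B)
```

```text
(no output)
```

View pics/sc.png

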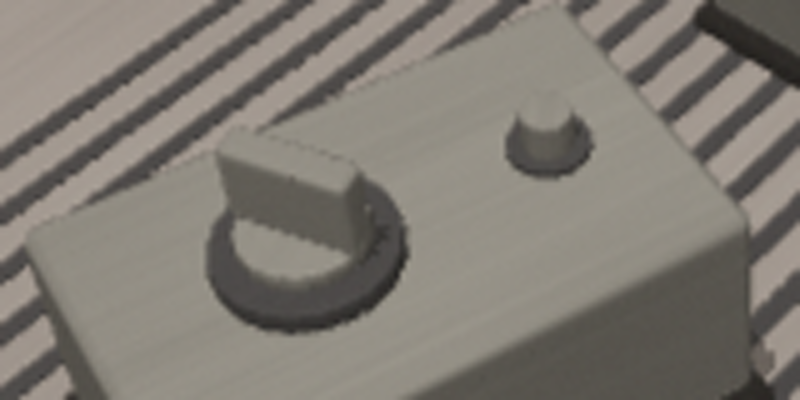

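View pics/tc.png

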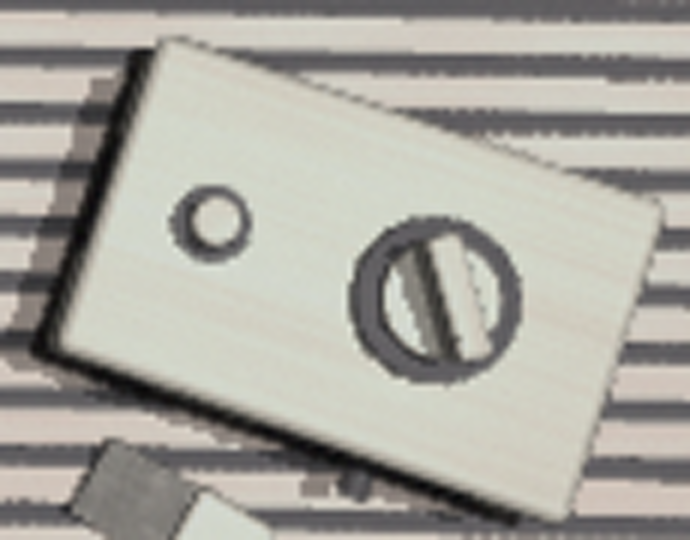

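In the scene crop, the wing's top-face centre is near (291,161), with ends at (228,139) and (354,183), and the pin top is near (546,103). In the top crop, the wing's top-face centre is near (461,298), with ends at (446,238) and (477,356), and the pin top is near (217,220).

Run:
```python
from h import *
s=ld('s0');t=ld('t0')
S=lambda u,v:((u+.5)/5-.5+130,(v+.5)/5-.5+210)
T=lambda u,v:((u+.5)/6-.5+295,(v+.5)/6-.5+185)
P={}
for n,a,b in [('wing',(291,161),(461,298)),('pin',(546,103),(217,220)),('e1',(228,139),(477,356)),('e2',(354,183),(446,238))]:
    P[n]=tri([(s,S(*a)),(t,T(*b))]);print(n,P[n].round(4))
for n,z,a,b in [('wing',.162,(291,161),(461,298)),('pin',.13,(546,103),(217,220))]:
    print(n,atz(s,S(*a),z).round(4),atz(t,T(*b),z).round(4))
for A,B in[('e1','e2'),('wing','pin')]:
    d=P[B]-P[A];print(A,B,np.hypot(*d[:2]),np.degrees(np.arctan2(d[1],d[0])))
e1=atz(t,T(477,356),.162);e2=atz(t,T(446,238),.162);d=e2-e1;print(e1,e2,np.hypot(*d[:2]),np.degrees(np.arctan2(d[1],d[0])))
from scipy.spatial.transform import Rotation as Ro
q=sensors.state()['ee_rot'];R=Ro.from_quat(np.r_[q[1:],q[0]]).as_matrix();print(R.round(3))
# other heights
for n,uv in[('full mill lid',(222,216)),('brush',(335,277)),('cup',(337,147)),('jar',(386,158))]:print(n,atz(t,uv,.1).round(3))
```

```text
wing [ 0.5167 -0.2104  0.1608]
pin [ 0.5461 -0.1197  0.1344]
e1 [ 0.4941 -0.2167  0.1618]
e2 [ 0.5399 -0.2045  0.1607]
wing [ 0.5181 -0.2106  0.162 ] [ 0.5162 -0.2106  0.162 ]
pin [ 0.5429 -0.1168  0.13  ] [ 0.5465 -0.1202  0.13  ]
e1 e2 0.047394430549140165 14.897736178139942
wing pin 0.09530280234793276 71.9841675634291
[ 0.49406448 -0.21665801  0.162     ] [ 0.53924042 -0.20485979  0.162     ] 0.04669114546846104 14.636548304659192
[[ 0.958  0.287 -0.   ]
 [ 0.287 -0.958  0.001]
 [-0.    -0.001 -1.   ]]
full mill lid [0.556 0.148 0.1  ]
brush [ 0.412 -0.135  0.1  ]
cup [ 0.737 -0.138  0.1  ]
jar [ 0.71  -0.261  0.1  ]
```

Call:
arm_command:
  plan:
    - [[2.8,3.2,1,0],[2.8,3.2,1,0],[2.8,3.2,1,0],[2.8,3.2,1,0],[2.8,3.2,1,0]]
  claw: 1

```text
t: 0.6
ee_pos: [0.3199, -0.4372, 0.2578]
ee_rot: [-0.0, 0.989, 0.145, -0.0]
force: [0.8, 0.0, -1.0]
finger_gap: 0.0854
finger_force: 0.0
```

Call:
arm_command:
  plan:
    - [[2.8,3.2,0,0],[2.8,3.2,0,0],[2.8,3.2,0,0],[2.8,3.2,0,0],[2.8,3.2,0,0]]

```text
t: 1.1
ee_pos: [0.4599, -0.2773, 0.2575]
ee_rot: [-0.0, 0.989, 0.145, -0.0]
force: [0.9, -0.4, 0.2]
finger_gap: 0.0857
finger_force: 0.0
```

Call:
arm_command:
  plan:
    - [[2.8,3.2,0,0],[2.8,3.2,0,0],[0,0,0,0],[0,0,0,0],[0,0,0,0]]

```text
t: 1.6
ee_pos: [0.5145, -0.2156, 0.2574]
ee_rot: [0.0, 0.99, 0.144, -0.0]
force: [0.6, 0.1, 0.0]
finger_gap: 0.0854
finger_force: 0.0
```

Run:
```python
from h import *
d=snap('wrist','w0');s=sensors.state();print(s['qpos'].round(3),s['ee_pos'],s['force'],s['torque'])
print(proj(d,[[.5167,-.2104,.162],[.5461,-.1197,.13],[.494,-.2167,.162],[.54,-.2045,.162]]),ray(d,(280,210)))
```

```text
[ 0.448  0.37  -0.21   1.712  0.086  1.069 -1.071] [ 0.51444957 -0.21581281  0.25751096] [0.13755294 0.60286752 0.10506573] [-0.03553731  0.04555758 -0.00366107]
[[270.79538721 200.64417512]
 [175.20389307 127.16380865]
 [270.39625702 229.67793301]
 [271.94756229 169.60900784]] (array([ 0.57886607, -0.1975899 ,  0.42347377]), array([-0.24844835, -0.08031651, -0.96530963]))
```

View pics/w0.png

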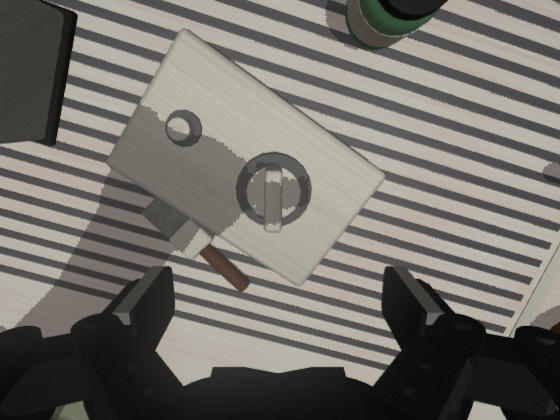

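Wrist view: the wing's top face runs from (273,168) to (273,230), centre (273,199). The pin top is at (178,126). Both lie within 3 px of my prediction. Clockwise lowers joint 7, so I'll pre-turn the tool a half turn counter-clockwise.

Run:
```python
from h import *
d=ld('w0')
print(atz(d,(273,199),.162),atz(d,(178,126),.13)); a=atz(d,(273,230),.162);b=atz(d,(273,168),.162);print(a,b,np.degrees(np.arctan2((b-a)[1],(b-a)[0])))
```

```text
[ 0.51843407 -0.21166191  0.162     ] [ 0.54765913 -0.12169634  0.13      ]
[ 0.49432992 -0.21874414  0.162     ] [ 0.54139066 -0.20491686  0.162     ] 16.373729668549625
```

Call:
arm_command:
  plan:
    - [[0,0,0,0.149],[0,0,0,0.149],[0,0,0,0.149],[0,0,0,0.149],[0,0,0,0.149]]

```text
t: 2.15
ee_pos: [0.5145, -0.2159, 0.2577]
ee_rot: [0.0, 0.868, 0.497, -0.0]
force: [0.5, 0.3, -0.2]
finger_gap: 0.0853
finger_force: 0.0
```

Call:
arm_command:
  plan:
    - [[0,0,0,0.149],[0,0,0,0.149],[0,0,0,0.149],[0,0,0,0.149],[0,0,0,0.149]]

```text
t: 2.65
ee_pos: [0.5145, -0.2159, 0.2576]
ee_rot: [0.0, 0.627, 0.779, -0.0]
force: [0.2, -0.1, 0.4]
finger_gap: 0.0851
finger_force: 0.0
```

Call:
arm_command:
  plan:
    - [[0,0,0,0.149],[0,0,0,0.149],[0,0,0,0.149],[0,0,0,0.149],[0,0,0,0.149]]

```text
t: 3.15
ee_pos: [0.5145, -0.2159, 0.2576]
ee_rot: [-0.0, 0.301, 0.954, -0.0]
force: [0.0, 0.4, 0.0]
finger_gap: 0.0854
finger_force: 0.0
```

Call:
arm_command:
  plan:
    - [[0,0,0,0.149],[0,0,0,0.149],[0,0,0,0.149],[0,0,0,0.149],[0,0,0,0.149]]

```text
t: 3.65
ee_pos: [0.5145, -0.216, 0.2576]
ee_rot: [-0.0, -0.067, 0.998, -0.0]
force: [0.6, -0.6, -0.3]
finger_gap: 0.0855
finger_force: 0.0
```

```bash
cat >> h.py <<'E'
from scipy.spatial.transform import Rotation as Ro
def st():
    s=sensors.state();q=s['ee_rot'];R=Ro.from_quat(np.r_[q[1:],q[0]]).as_matrix()
    print('t',s['t'],'q7',s['qpos'][6].round(3),'pos',s['ee_pos'].round(4),'yaw',np.degrees(np.arctan2(R[1,0],R[0,0])).round(2),'F',s['force'].round(2),'M',s['torque'].round(3),'gap',round(float(s['finger_gap']),4),s['finger_force'])
E
python3 -c "
from h import *;st()"
```

```text
t 3.65 q7 1.649 pos [ 0.5145 -0.216   0.2576] yaw -172.36 F [ 0.57 -0.63 -0.35] M [-0.012  0.016 -0.026] gap 0.0855 0.0
```

Call:
arm_command:
  plan:
    - [[0.3,0.45,-3,0.14],[0,0,-4,0],[0,0,-3.2,0],[0,0,-2.2,0],[0,0,0,0]]

```text
t: 4.15
ee_pos: [0.5162, -0.2109, 0.1312]
ee_rot: [-0.002, -0.134, 0.991, 0.001]
force: [-0.1, -0.3, 0.5]
finger_gap: 0.0851
finger_force: 0.0
```

Call:
arm_command:
  plan:
    - [[0,0,0,0],[0,0,0,0],[0,0,0,0],[0,0,0,0],[0,0,0,0]]
  claw: -1

```text
t: 4.65
ee_pos: [0.5183, -0.2104, 0.1341]
ee_rot: [0.0, -0.134, 0.991, -0.0]
force: [-0.4, 0.9, 7.7]
finger_gap: 0.0122
finger_force: 32.8
```

```bash
python3 -c "
from h import *;st()"
```

```text
t 4.65 q7 1.639 pos [ 0.5183 -0.2104  0.1341] yaw -164.58 F [-0.4   0.92  7.7 ] M [-0.037 -0.028  0.004] gap 0.0122 32.78109133243561
```

Call:
arm_command:
  plan:
    - [[0,0,0.2,0],[0,0,0,0],[0,0,0,0]]

```text
t: 4.95
ee_pos: [0.5178, -0.2103, 0.1348]
ee_rot: [-0.0, -0.134, 0.991, 0.0]
force: [4.1, -1.7, -18.8]
finger_gap: 0.011
finger_force: 60.0
```

Run:
```python
from h import *
d=snap('wrist','w1');st()
cv2.imwrite('pics/w1c.png',cv2.resize(d['image'][150:420,100:460],None,fx=2,fy=2))
```

```text
t 5.0 q7 1.642 pos [ 0.5177 -0.2103  0.1349] yaw -164.58 F [  4.32  -1.91 -20.97] M [-0.328 -1.006  0.01 ] gap 0.0111 59.813053607940674
```

View pics/w1c.png

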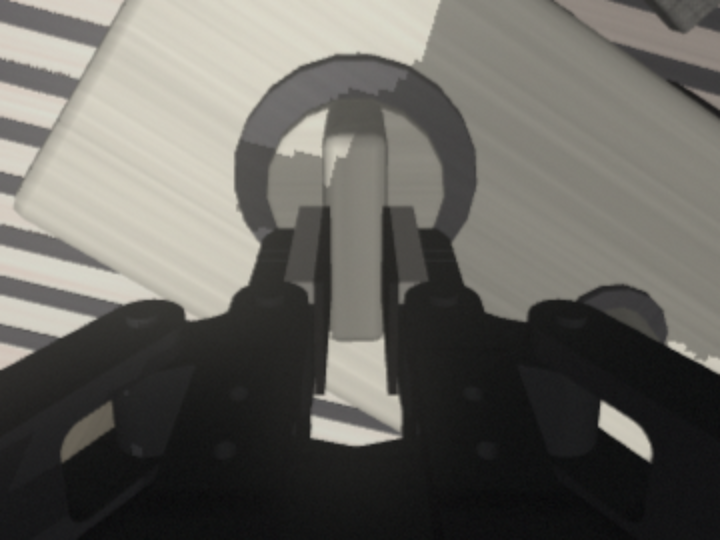

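The wing sits squarely between the pads (crop, bar from about (355,130) to (355,340)). I'll relax the lift, then turn clockwise.

Call:
arm_command:
  plan:
    - [[0,0,-0.2,0],[0,0,0,-0.14],[0,0,0,-0.14],[0,0,0,-0.14],[0,0,0,0]]

```text
t: 5.5
ee_pos: [0.5184, -0.2108, 0.1343]
ee_rot: [0.0, 0.077, 0.997, -0.001]
force: [0.2, -4.2, 2.4]
finger_gap: 0.0111
finger_force: 62.7
```

```bash
python3 -c "
from h import *;st()"
```

```text
t 5.5 q7 1.277 pos [ 0.5184 -0.2108  0.1343] yaw 171.2 F [ 0.23 -4.18  2.4 ] M [-1.088  0.136  0.062] gap 0.0111 62.71100878715515
```

Call:
arm_command:
  plan:
    - [[0,0,0,-0.12],[0,0,0,-0.12],[0,0,0,-0.12],[0,0,0,-0.12],[0,0,0,0]]

```text
t: 6.0
ee_pos: [0.5182, -0.2114, 0.1343]
ee_rot: [0.0, 0.31, 0.951, -0.001]
force: [-2.4, -7.4, 5.3]
finger_gap: 0.0111
finger_force: 63.1
```

```bash
python3 -c "
from h import *;st()"
```

```text
t 6.0 q7 0.869 pos [ 0.5182 -0.2114  0.1343] yaw 143.84 F [-2.44 -7.41  5.28] M [-1.833  0.457  0.051] gap 0.0111 63.072927666362375
```

Call:
arm_command:
  plan:
    - [[0,0,0,-0.12],[0,0,0,-0.12],[0,0,0,-0.12],[0,0,0,-0.12],[0,0,0,0]]

```text
t: 6.5
ee_pos: [0.5178, -0.2118, 0.1342]
ee_rot: [0.0, 0.528, 0.85, -0.001]
force: [-3.9, -10.0, 6.9]
finger_gap: 0.0107
finger_force: 63.4
```

```bash
python3 -c "
from h import *;st()"
```

```text
t 6.5 q7 0.461 pos [ 0.5178 -0.2118  0.1342] yaw 116.32 F [-3.88 -9.96  6.93] M [-2.208  1.207  0.101] gap 0.0107 63.36246633902192
```

Call:
arm_command:
  plan:
    - [[-0.05,-0.15,0.05,-0.1],[0,0,0,-0.1],[0,0,0,-0.1],[0,0,0,-0.1],[0,0,0,0]]

```text
t: 7.0
ee_pos: [0.517, -0.2124, 0.1343]
ee_rot: [-0.0, 0.685, 0.728, -0.001]
force: [-4.9, -5.8, 3.6]
finger_gap: 0.0112
finger_force: 62.9
```

```bash
python3 -c "
from h import *;st()"
```

```text
t 7.0 q7 0.125 pos [ 0.517  -0.2124  0.1343] yaw 93.48 F [-4.95 -5.83  3.63] M [-1.395  1.2    0.124] gap 0.0112 62.86843896639766
```

Call:
arm_command:
  plan:
    - [[0,0,0,-0.05],[0,0,0,-0.05],[0,0,0,-0.05],[0,0,0,0]]

```text
t: 7.4
ee_pos: [0.5168, -0.2124, 0.1343]
ee_rot: [-0.0, 0.737, 0.676, -0.001]
force: [-6.8, -4.9, 4.2]
finger_gap: 0.0111
finger_force: 63.0
```

```bash
python3 -c "
from h import *;st()"
```

```text
t 7.4 q7 -0.001 pos [ 0.5168 -0.2124  0.1343] yaw 84.99 F [-6.76 -4.91  4.2 ] M [-1.345  1.507  0.097] gap 0.0111 63.02697967577842
```

Call:
arm_command:
  plan:
    - [[0,0,0,-0.04],[0,0,0,-0.04],[0,0,0,0],[0,0,0,0]]

```text
t: 7.8
ee_pos: [0.5167, -0.2124, 0.1343]
ee_rot: [-0.0, 0.763, 0.646, -0.001]
force: [-7.6, -5.9, 4.5]
finger_gap: 0.0114
finger_force: 63.1
```

```bash
python3 -c "
from h import *;st()"
```

```text
t 7.8 q7 -0.067 pos [ 0.5167 -0.2124  0.1343] yaw 80.51 F [-7.63 -5.88  4.48] M [-1.245  1.636  0.086] gap 0.0114 63.10632171691395
```

Call:
arm_command:
  plan:
    - [[0,0,0,-0.04],[0,0,0,-0.04],[0,0,0,0],[0,0,0,0]]

```text
t: 8.2
ee_pos: [0.5166, -0.2124, 0.1343]
ee_rot: [-0.0, 0.788, 0.615, -0.001]
force: [-8.1, -5.9, 6.6]
finger_gap: 0.0113
finger_force: 63.2
```

```bash
python3 -c "
from h import *;st()"
```

```text
t 8.2 q7 -0.135 pos [ 0.5166 -0.2124  0.1343] yaw 75.93 F [-8.12 -5.94  6.59] M [-1.171  1.823  0.066] gap 0.0113 63.176177625136916
```

Call:
arm_command:
  plan:
    - [[-0.1,-0.05,0.05,-0.04],[0,0,0,-0.04],[0,0,0,0],[0,0,0,0]]

```text
t: 8.6
ee_pos: [0.516, -0.2125, 0.1344]
ee_rot: [-0.0, 0.812, 0.583, -0.001]
force: [-3.1, -4.0, -0.9]
finger_gap: 0.0113
finger_force: 62.2
```

```bash
python3 -c "
from h import *;st()"
```

```text
t 8.6 q7 -0.201 pos [ 0.516  -0.2125  0.1344] yaw 71.37 F [-3.12 -4.02 -0.87] M [-0.972  0.756  0.196] gap 0.0113 62.229695320129395
```

Call:
arm_command:
  plan:
    - [[0,0,0,-0.04],[0,0,0,-0.04],[0,0,0,0],[0,0,0,0]]

```text
t: 9.0
ee_pos: [0.516, -0.2124, 0.1344]
ee_rot: [-0.0, 0.835, 0.55, -0.001]
force: [-4.2, -4.5, -2.4]
finger_gap: 0.0113
finger_force: 62.4
```

```bash
python3 -c "
from h import *;st()"
```

```text
t 9.0 q7 -0.268 pos [ 0.516  -0.2124  0.1344] yaw 66.8 F [-4.15 -4.48 -2.39] M [-0.999  0.897  0.319] gap 0.0113 62.40775108337402
```

Call:
arm_command:
  plan:
    - [[0,0,0,-0.03],[0,0,0,0],[0,0,0,0],[0,0,0,0]]

```text
t: 9.4
ee_pos: [0.5159, -0.2124, 0.1344]
ee_rot: [-0.0, 0.843, 0.538, -0.001]
force: [-4.3, -3.5, -1.5]
finger_gap: 0.0113
finger_force: 62.5
```

```bash
python3 -c "
from h import *;st()"
```

```text
t 9.4 q7 -0.294 pos [ 0.5159 -0.2124  0.1344] yaw 65.08 F [-4.26 -3.51 -1.49] M [-0.924  0.949  0.376] gap 0.0113 62.48720169067383
```

Call:
arm_command:
  plan:
    - [[0,0,0,0]]

```text
t: 9.5
ee_pos: [0.516, -0.2124, 0.1344]
ee_rot: [-0.0, 0.843, 0.538, -0.001]
force: [-4.6, -4.2, -0.3]
finger_gap: 0.0112
finger_force: 62.5
```

```bash
python3 -c "
from h import *;st()"
```

```text
t 9.5 q7 -0.294 pos [ 0.516  -0.2124  0.1344] yaw 65.08 F [-4.59 -4.23 -0.28] M [-0.915  0.938  0.383] gap 0.0112 62.487287521362305
```

Bottomed firmly: torque is 0.38 N m, rising at 2 N m/rad, and the bottom is at yaw ≈ 74.3°. Now I'll back off to ≈ 164.3°.

Call:
arm_command:
  plan:
    - [[0,0,0,0.14],[0,0,0,0.14],[0,0,0,0.14],[0,0,0,0.14],[0,0,0,0.14]]

```text
t: 10.0
ee_pos: [0.5167, -0.2125, 0.1345]
ee_rot: [0.0, 0.605, 0.796, -0.0]
force: [0.9, -4.8, -6.7]
finger_gap: 0.0112
finger_force: 61.6
```

Call:
arm_command:
  plan:
    - [[0,0,0,0.14],[0,0,0,0.14],[0,0,0,0.14],[0,0,0,0.14],[0,0,0,0.14]]

```text
t: 10.5
ee_pos: [0.5174, -0.212, 0.1346]
ee_rot: [0.001, 0.296, 0.955, 0.0]
force: [4.8, -0.4, -10.3]
finger_gap: 0.0113
finger_force: 61.2
```

Call:
arm_command:
  plan:
    - [[0,0,0,0.14],[0,0,0,0.14],[0,0,0,0.05],[0,0,0,0],[0,0,0,0]]

```text
t: 11.0
ee_pos: [0.5176, -0.2116, 0.1346]
ee_rot: [0.001, 0.137, 0.991, 0.001]
force: [5.7, 0.4, -10.4]
finger_gap: 0.0112
finger_force: 61.2
```

```bash
python3 -c "
from h import *;st()"
```

```text
t 11.0 q7 1.177 pos [ 0.5176 -0.2116  0.1346] yaw 164.22 F [  5.72   0.43 -10.44] M [ 0.111 -1.443 -0.087] gap 0.0112 61.210856437683105
```

Call:
arm_command:
  plan:
    - [[0,0,0,0],[0,0,0,0],[0,0,0,0],[0,0,0,0],[0,0,0,0]]
  claw: 1

```text
t: 11.5
ee_pos: [0.5167, -0.2123, 0.1347]
ee_rot: [0.0, 0.14, 0.99, -0.0]
force: [0.0, 0.0, -0.6]
finger_gap: 0.0823
finger_force: 0.0
```

Call:
arm_command:
  plan:
    - [[0,0,1,0],[0,0,3,0],[0,0,4,0],[0,0,3,0],[0,0,0,0]]

```text
t: 12.0
ee_pos: [0.5184, -0.2124, 0.2491]
ee_rot: [0.003, 0.14, 0.99, -0.001]
force: [-0.0, 0.1, -0.7]
finger_gap: 0.0857
finger_force: 0.0
```

Run:
```python
from h import *
d=snap('wrist','w2');st()
print(proj(d,[[.518,-.2115,.162],[.547,-.1205,.13]]))
cv2.imwrite('pics/w2c.png',cv2.resize(d['image'][60:330,130:490],None,fx=2,fy=2))
```

```text
t 12.05 q7 1.271 pos [ 0.5174 -0.2124  0.2468] yaw 163.91 F [ 0.03  0.05 -0.43] M [-0.014  0.043  0.03 ] gap 0.0852 0.0
[[280.45384223 207.54996264]
 [393.79187599 200.7834335 ]]
```

View pics/w2c.png

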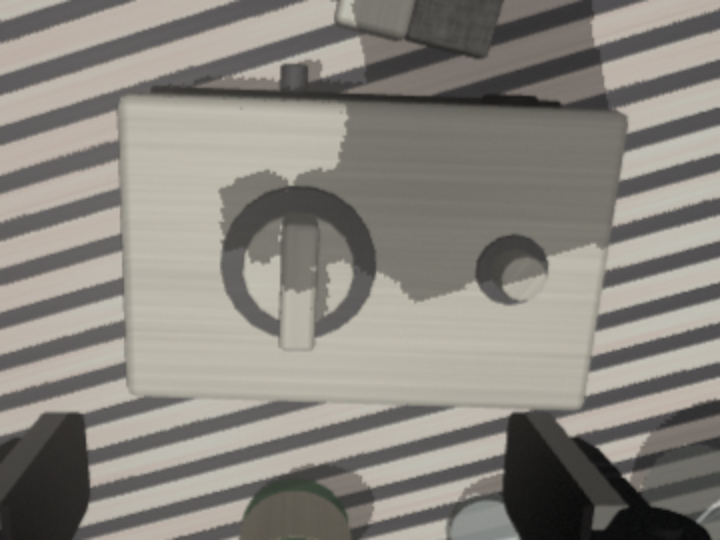

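Wing bar is vertical in the crop, about (298,215) to (298,350), still at the set angle. The pin top is near (524,279), within about 1.5 mm of the earlier estimate. Now I'll shut the fingers and go above the pin.

Call:
arm_command:
  plan:
    - [[1.0,3.0,0,0],[1.0,3.0,0,0],[1.0,3.1,0,0],[0,0,0,0],[0,0,0,0]]
  claw: -1

```text
t: 12.55
ee_pos: [0.5464, -0.1208, 0.244]
ee_rot: [-0.001, 0.139, 0.99, 0.0]
force: [0.3, -1.1, -0.4]
finger_gap: 0.0124
finger_force: 0.0
```

Call:
arm_command:
  plan:
    - [[0,0,-4,0],[0,0,-4,0],[0,0,-1.5,0],[0,0,-0.5,0],[0,0,0,0]]

```text
t: 13.05
ee_pos: [0.5469, -0.1216, 0.1451]
ee_rot: [0.0, 0.14, 0.99, 0.0]
force: [0.5, 0.1, 0.8]
finger_gap: -0.0003
finger_force: 0.0
```

Call:
arm_command:
  plan:
    - [[0,0,0,0],[0,0,0,0],[0,0,0,0]]

```text
t: 13.35
ee_pos: [0.5471, -0.1214, 0.1455]
ee_rot: [0.001, 0.14, 0.99, -0.0]
force: [0.7, -0.4, -0.7]
finger_gap: 0.0
finger_force: 0.0
```

Run:
```python
from h import *
d=snap('wrist','w3');st();d2=snap('scene','s3')
a=cv2.resize(d['image'][150:420,100:460],(400,300));b=cv2.resize(d2['image'][190:290,190:324],(400,300))
cv2.imwrite('pics/c3.png',np.hstack([a,b]))
```

```text
t 13.4 q7 1.002 pos [ 0.547  -0.1214  0.1453] yaw 163.9 F [-0.61 -0.44 -0.66] M [-0.05  -0.055 -0.051] gap -0.0 0.0
```

View pics/c3.png

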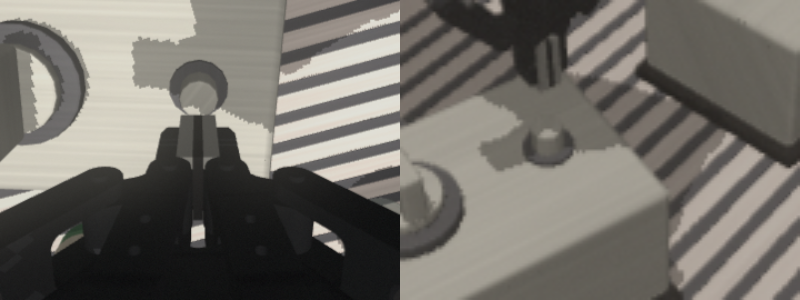

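The fingertips are directly over the pin (wrist half: tips (198,120), pin top (198,97); scene half: tip (546,88), pin (545,130)). Descending gently.

Call:
arm_command:
  plan:
    - [[0,0,-0.7,0],[0,0,-0.6,0],[0,0,-0.2,0],[0,0,-0.2,0],[0,0,0,0]]

```text
t: 13.95
ee_pos: [0.5466, -0.1212, 0.1273]
ee_rot: [-0.0, 0.14, 0.99, 0.0]
force: [0.1, 0.7, -0.3]
finger_gap: -0.0006
finger_force: 0.0
```

Call:
arm_command:
  plan:
    - [[0,0,-0.15,0],[0,0,-0.15,0],[0,0,-0.1,0],[0,0,0,0],[0,0,0,0]]

```text
t: 14.45
ee_pos: [0.5467, -0.1213, 0.1236]
ee_rot: [0.0, 0.14, 0.99, -0.0]
force: [-0.2, 0.9, -0.2]
finger_gap: 0.0001
finger_force: 0.0
```

```bash
python3 -c "
from h import *;st()"
```

```text
t 14.45 q7 0.981 pos [ 0.5467 -0.1213  0.1236] yaw 163.91 F [-0.24  0.93 -0.22] M [0.005 0.055 0.02 ] gap 0.0001 0.0
```

Call:
arm_command:
  plan:
    - [[0,0,-0.1,0],[0,0,-0.1,0]]

```text
t: 14.65
ee_pos: [0.5467, -0.1213, 0.1216]
ee_rot: [0.0, 0.14, 0.99, -0.0]
force: [0.6, -0.1, 0.4]
finger_gap: -0.0002
finger_force: 0.0
```

Run:
```python
from h import *
st();d2=snap('scene','s4');d=snap('wrist','w4')
a=cv2.resize(d['image'][150:420,100:460],(400,300));b=cv2.resize(d2['image'][190:290,190:324],(400,300))
cv2.imwrite('pics/c4.png',np.hstack([a,b]))
```

```text
t 14.65 q7 0.979 pos [ 0.5467 -0.1213  0.1216] yaw 163.91 F [ 0.55 -0.1   0.45] M [-0.002 -0.03   0.039] gap -0.0002 0.0
```

View pics/c4.png

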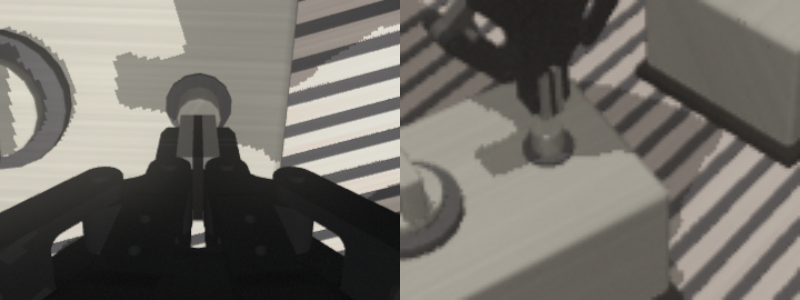

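The wrist half shows the tips at (198,115), just short of the still-visible pin top at (198,105). The scene half shows the tip at (548,122), just above or behind the pin. I'll check by projecting.

```bash
python3 - <<'E'
from h import *
for n,f in (('w4',lambda p:((p[0]-100)*400/360,(p[1]-150)*300/270)),('s4',lambda p:((p[0]-190)*400/134,(p[1]-190)*3))):
    d=ld(n)
    for l,P in (('tcp',[.5467,-.1213,.1216]),('tcp+8mm',[.5467,-.1213,.1296]),('pin130',[.5470,-.121,.130]),('pin120',[.547,-.121,.120]),('pinbase',[.547,-.121,.114])):
        print(n,l,np.round(f(proj(d,[P])[0]),1))
E
python3 - <<'E'
import cv2,numpy as np
a=cv2.imread('pics/w4.png')[200:290,230:330];b=cv2.imread('pics/s4.png')[205:255,215:271]
cv2.imwrite('pics/c5.png',np.hstack([cv2.resize(a,(400,360),interpolation=2),cv2.resize(b,(400,360),interpolation=2)]))
E
```

```text
w4 tcp [200.1 114.5]
w4 tcp+8mm [200.2 121.4]
w4 pin130 [201.1 122.2]
w4 pin120 [200.9 113.6]
w4 pinbase [200.8 108.9]
s4 tcp [146.2 137.4]
s4 tcp+8mm [145.3 128.1]
s4 pin130 [145.9 127.6]
s4 pin120 [147.  139.2]
s4 pinbase [147.7 146.1]
```

View pics/c5.png

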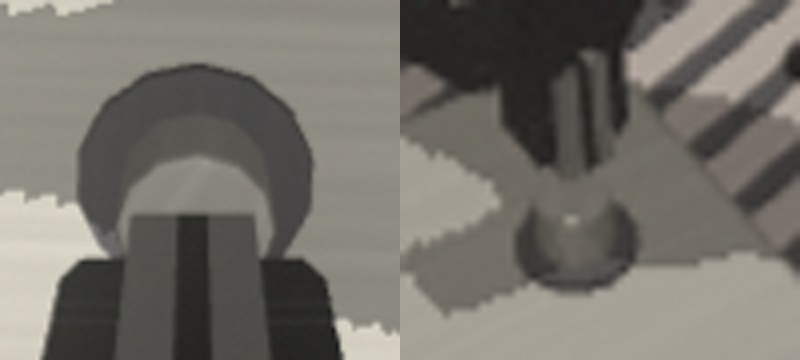

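Fingers are centred over the pin (left crop: tips (195,214), pin centre about (197,228)). There's no contact force yet, so the real tips must be higher than the reported TCP. I'll continue down by feel.

Call:
arm_command:
  plan:
    - [[0,0,-0.1,0],[0,0,-0.1,0],[0,0,0,0]]

```text
t: 15.05
ee_pos: [0.5466, -0.1212, 0.1194]
ee_rot: [-0.0, 0.14, 0.99, 0.0]
force: [-0.2, 1.0, 0.3]
finger_gap: -0.0003
finger_force: 0.0
```

Call:
arm_command:
  plan:
    - [[0,0,-0.1,0],[0,0,-0.1,0]]

```text
t: 15.25
ee_pos: [0.5467, -0.1213, 0.1175]
ee_rot: [0.0, 0.14, 0.99, -0.0]
force: [0.4, 0.4, -0.1]
finger_gap: 0.0001
finger_force: 0.0
```

Call:
arm_command:
  plan:
    - [[0,0,-0.1,0],[0,0,-0.1,0]]

```text
t: 15.45
ee_pos: [0.5466, -0.1213, 0.1155]
ee_rot: [-0.0, 0.14, 0.99, -0.0]
force: [0.4, -0.5, 1.4]
finger_gap: -0.0
finger_force: 0.0
```

Call:
arm_command:
  plan:
    - [[0,0,-0.1,0],[0,0,-0.1,0]]

```text
t: 15.65
ee_pos: [0.5467, -0.1212, 0.1135]
ee_rot: [-0.0, 0.14, 0.99, 0.0]
force: [-0.4, 0.4, 0.4]
finger_gap: 0.0
finger_force: 0.0
```

Run:
```python
from h import *
st();snap('wrist','w5');snap('scene','s5')
# far edge of pin top / bush along tool-x axis seen in wrist image
for n in('w3','w4','w5'):
    d=ld(n);g=cv2.cvtColor(d['image'],cv2.COLOR_BGR2GRAY)
    print(n,'col272',[int(v) for v in g[200:262:1,272]])
    c,_=ray(d,(280,210)); u=np.array([.547,-.121])-c[:2];u/=np.linalg.norm(u)
    tx=np.array([np.cos(np.radians(163.9)),np.sin(np.radians(163.9))])
    for l,r,z in(('pin',.01,.13),('pin',.01,.125),('pin',.01,.12),('bush',.016,.114),('collar-ish box',.0,.11)):
        print(l,z,[proj(d,[[.547+s*r*tx[0],-.121+s*r*tx[1],z]])[0].round(1).tolist() for s in(-1,1)])
g=[cv2.cvtColor(ld(n)['image'],cv2.COLOR_BGR2GRAY) for n in('s0','s3','s4','s5')]
for i in g: print('scene col239',[int(v) for v in i[215:250,239]])
```

```text
t 15.65 q7 0.971 pos [ 0.5467 -0.1212  0.1135] yaw 163.91 F [-0.38  0.39  0.39] M [-0.015 -0.017 -0.075] gap 0.0 0.0
w3 col272 [145, 145, 146, 145, 130, 80, 72, 81, 78, 79, 79, 79, 79, 78, 78, 79, 85, 89, 90, 90, 90, 89, 90, 95, 113, 138, 139, 139, 137, 137, 136, 136, 136, 139, 139, 140, 141, 140, 138, 136, 135, 132, 133, 132, 133, 158, 204, 203, 203, 202, 202, 199, 188, 143, 83, 86, 85, 85, 85, 85, 84, 84]
pin 0.13 [[280.6, 258.6], [280.7, 224.5]]
pin 0.125 [[280.5, 255.1], [280.6, 221.8]]
pin 0.12 [[280.5, 251.9], [280.5, 219.3]]
bush 0.114 [[280.4, 257.4], [280.5, 206.5]]
collar-ish box 0.11 [[280.4, 230.3], [280.4, 230.3]]
w4 col272 [138, 137, 139, 140, 143, 144, 145, 145, 143, 141, 141, 142, 144, 144, 145, 143, 128, 76, 66, 77, 77, 77, 77, 76, 75, 75, 75, 76, 75, 78, 86, 86, 88, 87, 88, 88, 88, 88, 90, 96, 113, 138, 138, 136, 134, 134, 134, 134, 134, 137, 136, 139, 134, 110, 81, 82, 82, 80, 80, 81, 81, 82]
pin 0.13 [[280.9, 278.8], [281.0, 240.6]]
pin 0.125 [[280.9, 274.3], [280.9, 237.1]]
pin 0.12 [[280.8, 270.2], [280.9, 233.8]]
bush 0.114 [[280.7, 275.6], [280.8, 219.1]]
coll
[... 560 characters left out ...]
]
scene col239 [143, 143, 143, 143, 144, 143, 143, 142, 143, 143, 144, 143, 144, 140, 139, 140, 141, 142, 142, 142, 136, 105, 92, 91, 92, 91, 90, 80, 75, 63, 92, 136, 145, 146, 146]
scene col239 [70, 80, 82, 82, 84, 102, 107, 108, 106, 105, 107, 106, 107, 105, 105, 105, 105, 105, 148, 157, 150, 115, 101, 102, 100, 100, 100, 89, 84, 70, 102, 150, 158, 160, 160]
scene col239 [70, 79, 81, 83, 82, 81, 82, 83, 83, 83, 82, 82, 83, 84, 86, 102, 107, 107, 107, 108, 142, 116, 103, 102, 101, 102, 100, 90, 84, 68, 102, 152, 161, 161, 162]
scene col239 [38, 37, 51, 77, 83, 83, 84, 83, 82, 84, 82, 83, 83, 83, 83, 83, 82, 80, 101, 107, 113, 98, 101, 102, 103, 101, 100, 90, 84, 69, 103, 152, 161, 162, 163]
```

The pin is still up, and the fingertips appear roughly 6 mm above it. Continuing by feel.

Call:
arm_command:
  plan:
    - [[0,0,-0.1,0],[0,0,-0.1,0],[0,0,-0.1,0]]

```text
t: 16.05
ee_pos: [0.5467, -0.1213, 0.1105]
ee_rot: [0.0, 0.14, 0.99, -0.0]
force: [0.5, 0.4, -0.3]
finger_gap: 0.0001
finger_force: 0.0
```

Call:
arm_command:
  plan:
    - [[0,0,-0.1,0],[0,0,-0.1,0]]

```text
t: 16.25
ee_pos: [0.5467, -0.1213, 0.1085]
ee_rot: [-0.0, 0.14, 0.99, -0.0]
force: [-0.1, -0.2, -0.3]
finger_gap: -0.0
finger_force: 0.0
```

Call:
arm_command:
  plan:
    - [[0,0,-0.1,0],[0,0,-0.1,0]]

```text
t: 16.45
ee_pos: [0.5467, -0.1212, 0.1065]
ee_rot: [-0.0, 0.14, 0.99, -0.0]
force: [-0.7, 0.2, 0.3]
finger_gap: 0.0
finger_force: 0.0
```

Call:
arm_command:
  plan:
    - [[0,0,-0.1,0],[0,0,-0.1,0]]

```text
t: 16.65
ee_pos: [0.5467, -0.1212, 0.1046]
ee_rot: [0.0, 0.14, 0.99, -0.0]
force: [-1.2, -0.4, 3.8]
finger_gap: -0.0001
finger_force: 1.9
```

Call:
arm_command:
  plan:
    - [[0,0,-0.1,0]]

```text
t: 16.75
ee_pos: [0.5467, -0.1213, 0.1037]
ee_rot: [0.0, 0.14, 0.99, -0.0]
force: [-1.2, -0.1, 4.0]
finger_gap: -0.0002
finger_force: 1.9
```

Run:
```python
from h import *
st();snap('wrist','w6');snap('scene','s6')
d=ld('w6');g=cv2.cvtColor(d['image'],cv2.COLOR_BGR2GRAY)
print('col272',list(enumerate(map(int,g[215:270,272]),215)))
tx=np.array([np.cos(np.radians(163.9)),np.sin(np.radians(163.9))])
for l,r,z in(('pin',.01,.13),('pin',.01,.12),('bush',.016,.114)):
    print(l,z,proj(d,[[.547+r*tx[0],-.121+r*tx[1],z]])[0].round(1))
for n in('s5','s6'):print('col239',[int(v) for v in cv2.cvtColor(ld(n)['image'],cv2.COLOR_BGR2GRAY)[215:250,239]])
```

```text
t 16.75 q7 0.961 pos [ 0.5467 -0.1213  0.1037] yaw 163.91 F [-1.25 -0.09  4.01] M [0.036 0.289 0.04 ] gap -0.0002 1.9295490346848965
col272 [(215, 145), (216, 145), (217, 145), (218, 144), (219, 142), (220, 141), (221, 142), (222, 144), (223, 145), (224, 145), (225, 144), (226, 127), (227, 62), (228, 64), (229, 71), (230, 75), (231, 75), (232, 75), (233, 74), (234, 75), (235, 75), (236, 74), (237, 75), (238, 74), (239, 74), (240, 77), (241, 84), (242, 86), (243, 85), (244, 86), (245, 87), (246, 86), (247, 86), (248, 87), (249, 87), (250, 91), (251, 107), (252, 126), (253, 109), (254, 80), (255, 80), (256, 81), (257, 80), (258, 80), (259, 81), (260, 80), (261, 79), (262, 80), (263, 79), (264, 80), (265, 80), (266, 78), (267, 78), (268, 79), (269, 79)]
pin 0.13 [281.3 254.5]
pin 0.12 [281.1 246.2]
bush 0.114 [281.  229.6]
col239 [38, 37, 51, 77, 83, 83, 84, 83, 82, 84, 82, 83, 83, 83, 83, 83, 82, 80, 101, 107, 113, 98, 101, 102, 103, 101, 100, 90, 84, 69, 103, 152, 161, 162, 163]
col239 [35, 36, 38, 37, 38, 37, 61, 85, 85, 83, 84, 82, 83, 84, 83, 83, 84, 83, 85, 84, 83, 87, 91, 92, 96, 100, 100, 90, 84, 70, 103, 152, 161, 163, 164]
```

Contact: 4 N sliding friction from TCP z ≈ 0.1055. Pressing on.

Call:
arm_command:
  plan:
    - [[0,0,-0.15,0],[0,0,-0.15,0],[0,0,-0.1,0],[0,0,-0.1,0]]

```text
t: 17.25
ee_pos: [0.5467, -0.1213, 0.0985]
ee_rot: [0.0, 0.14, 0.99, -0.0]
force: [-0.0, -0.5, 3.2]
finger_gap: 0.0
finger_force: 1.9
```

Call:
arm_command:
  plan:
    - [[0,0,-0.1,0],[0,0,-0.1,0]]

```text
t: 17.45
ee_pos: [0.5467, -0.1212, 0.0965]
ee_rot: [0.0, 0.14, 0.99, 0.0]
force: [-0.5, 0.3, 4.6]
finger_gap: -0.0001
finger_force: 1.9
```

Call:
arm_command:
  plan:
    - [[0,0,-0.1,0]]

```text
t: 17.55
ee_pos: [0.5467, -0.1213, 0.0955]
ee_rot: [0.0, 0.14, 0.99, -0.0]
force: [0.8, -0.1, 4.5]
finger_gap: 0.0001
finger_force: 1.9
```

Call:
arm_command:
  plan:
    - [[0,0,-0.1,0],[0,0,0,0]]

```text
t: 17.75
ee_pos: [0.5467, -0.1212, 0.0946]
ee_rot: [0.0, 0.14, 0.99, -0.0]
force: [-0.7, -0.2, 6.7]
finger_gap: 0.0004
finger_force: 3.3
```

Call:
arm_command:
  plan:
    - [[0,0,-0.1,0],[0,0,0,0]]

```text
t: 17.95
ee_pos: [0.5468, -0.1213, 0.0938]
ee_rot: [0.0, 0.14, 0.99, -0.0]
force: [-2.3, -0.5, 9.8]
finger_gap: 0.0
finger_force: 4.9
```

The washer is compressed (9.8 N), so the pin is fully down. Retreating.

Call:
arm_command:
  plan:
    - [[0,0,0,0],[0,0,0.5,0],[0,0,2,0],[0,0,4,0],[0,0,4,0]]

```text
t: 18.45
ee_pos: [0.5461, -0.121, 0.1994]
ee_rot: [-0.001, 0.14, 0.99, 0.0]
force: [0.8, -1.6, 0.4]
finger_gap: -0.0
finger_force: 0.0
```

Call:
arm_command:
  plan:
    - [[0,0,4,0],[0,0,0,0],[0,0,0,0]]

```text
t: 18.75
ee_pos: [0.5468, -0.1215, 0.2391]
ee_rot: [0.001, 0.14, 0.99, -0.0]
force: [0.5, 0.7, -0.6]
finger_gap: -0.0
finger_force: 0.0
```

Run:
```python
from h import *
st();d=snap('wrist','w7')
g=cv2.cvtColor(d['image'],cv2.COLOR_BGR2GRAY)
tx=np.array([np.cos(np.radians(163.9)),np.sin(np.radians(163.9))])
for z in(.13,.12): print(z,[proj(d,[[.547+s*.01*tx[0],-.121+s*.01*tx[1],z]])[0].round(1).tolist() for s in(-1,1)])
print('bush',[proj(d,[[.547+s*.016*tx[0],-.121+s*.016*tx[1],.114]])[0].round(1).tolist() for s in(-1,1)])
c=int(proj(d,[[.547,-.121,.12]])[0][0]);print(c,list(enumerate(map(int,g[170:245,c]),170)))
```

```text
t 18.75 q7 1.085 pos [ 0.5468 -0.1215  0.2391] yaw 163.89 F [ 0.48  0.72 -0.63] M [-0.001  0.029  0.008] gap -0.0 0.0
0.13 [[279.9, 213.9], [279.9, 189.9]]
0.12 [[279.8, 210.7], [279.8, 187.5]]
bush [[279.8, 215.5], [279.8, 179.1]]
279 [(170, 143), (171, 145), (172, 146), (173, 144), (174, 141), (175, 144), (176, 138), (177, 112), (178, 82), (179, 85), (180, 86), (181, 87), (182, 86), (183, 86), (184, 88), (185, 94), (186, 113), (187, 140), (188, 146), (189, 167), (190, 211), (191, 216), (192, 212), (193, 211), (194, 210), (195, 209), (196, 210), (197, 209), (198, 210), (199, 208), (200, 206), (201, 206), (202, 204), (203, 205), (204, 206), (205, 209), (206, 211), (207, 203), (208, 174), (209, 111), (210, 112), (211, 112), (212, 112), (213, 145), (214, 202), (215, 208), (216, 209), (217, 210), (218, 208), (219, 210), (220, 210), (221, 207), (222, 206), (223, 208), (224, 210), (225, 208), (226, 207), (227, 207), (228, 210), (229, 209), (230, 207), (231, 207), (232, 208), (233, 210), (234, 212), (235, 211), (236, 210), (237, 209), (238, 203), (239, 200), (240, 204), (241, 208), (242, 204), (243, 203), (244, 201)]
```

The pin edges match a top at 0.12 m, so it is down. Handing in.

```bash
python3 -c "
from h import *;print(env.finish_job())"
```

```text
the job is handed in; nothing more can be done
None
```

I bottomed the wing screw at about 0.38 N m, backed it off about 90°, pressed the lock pin fully down at about 10 N, backed the arm clear and handed the job in; no verdict came back.

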